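# Tidy the cacao demonstration counter

## Robot

A 6-joint arm with a two-finger parallel gripper is mounted at the origin on the work surface. World frame = base frame: x ahead of the robot, y to its left, z up, the work surface at z = 0. Lengths are in mm, angles in rad, forces in N, time in s.
With the tool pointing down it reaches from about 300 to 1000 mm from the base axis. Payload 5.1 kg.
Tool frame: the origin (TCP) lies at the centre of the arm's flange, where the gripper is bolted on; the fingertips stand 190 mm ahead of it and the grasp point (between the pads) lies 171 mm ahead of it; z points along the fingers, y is the line along which they close (so a half turn about z gives the same grasp; the last joint's range is limited). The gripper opens to 95 mm and grips with 3 to 60 N. Pads are 20 mm wide; open, the fingers measure 119 mm over their backs; the gripper's body (75 mm by 180 mm) begins 59 mm behind the grasp point.
Start: joints at [-1.338, 0.124, 1.65, -0, 1.367, -0.083], TCP at [201.843, -617.856, 404.756] pointing down, gripper open.
Joint ranges: [-2.61, 2.61], [-1.02, 2.33], [0.03, 2.71], [-1.35, 4.49], [0.32, 2.68], [-2.91, 2.91]. Speed limits (rad/s): [2.57, 2.57, 3.14, 3.14, 3.14, 3.14].

## Interface

Orientations are given as a unit quaternion [w, x, y, z].
In Python, from station import get_obs, get_image, job_done, silhouettes, tip_of gives the robot as it stands.
- The arm moves only by the tool move_arm, never from a script. Its arguments are lists of equal length, an entry for each row: "rot": the turn, a rotation vector about the tool's x, y, z in units of 5 degrees (1.0 is 5 degrees), a list of three; "dp": the shift along the tool's x, y, z in units of 40 mm (1.0 is 40 mm), a list of three; "grip": the opening, from -1 (shut) to 1 (fully open). A call has 1 to 20 rows; each row is the pose to reach, as a shift and turn from the pose commanded when the call began, along the tool's axes at that moment; what a row does not reach only later rows make up. A row lasts 1/12 s, in which the tool goes at most 41.7 mm and 7.16 degrees, less where a joint would pass 70% of its speed; a pose out of reach is approached as far as the arm can. A call with a gripper value outside its range is refused whole. The fingers move at their own pace and stop on an object; "force" is the grip in N (left out, the last holds). Time passes only in rows, so rows that repeat a pose let the fingers close. It gives the time, the measured TCP pose, the force, the opening and the grip force at its end, in the units of the state.
- get_obs(): the state, without advancing time (a new reading comes with each control period).
- get_image(name): name is "scene" or "top" or "wrist"; returns a dict with "pixels" (384x512x3 uint8, blue, green, red), "z_map" (384x512 float32, mm along the optical axis (not along the pixel's ray), 0 where there is no reading), "intrinsics" (3x3 intrinsics, pixels), "R" (3x3) and "t" (3): a world point X has camera coordinates R X + t. Camera axes: x right, y down, z forward; pixel columns grow to the right and rows downward; lengths in mm; the calibration is good to about 2 mm. A picture is of the moment at which its call begins.
- job_done(): hands the job in; it is judged then, once.
Trained networks look in a picture, given as the dict that the camera call returned (one of the last four; its "shot" number tells which), for a name from the list of things; names that differ only in an ending like _2 or _b are one class to them, and where a whole thing is asked for, a point or a joint stands for the part that bears it (a point fixed in the world has none). Each returns a list of dicts, best first, with "p" (0 to 1); they miss things now and then, are a little off and sometimes report something else, mostly with a low value. They report only what shows in the picture. A call takes as long as a camera call. They do not tell look-alikes from the thing itself.
- silhouettes(picture, target): "pixels" (384x512 bool, what is visible of it) and "rect" ([left, top, right, bottom] in pixels, round what is visible of it).
- tip_of(picture, target): "centre" ([column, row] in pixels: a listed point, or the origin of a listed thing).
The state is a dict: "time_s": time; "joint_positions": joint angles; "joint_velocities": joint speeds; "joint_efforts": joint torques, N m; "position": TCP position; "tool_rot": TCP orientation; "contact_force": force on the tool from outside, world axes, zero at the start; "ft_torque": the same for the moment, N m; "finger_gap": finger opening in mm; "grasp_force": force on a finger pad.
Only numpy, scipy, OpenCV 4.12 (cv2) and the standard library are available. Lean on these libraries where they do the work, as an engineer would, in place of code of your own. Each camera call takes 0.05 s, during which the arm holds its last target. There are 200 camera calls.

## Task

After the cacao demonstration, put the counter in order: in the wooden jar rack, first move the older jar, standing at the back, forward onto the front ring mark, and after that stand the new jar from the counter behind it on the rear mark. Stand the large lidded pot in the large bay of the slate tray and the small one in its small bay, and lay the cacao pod flat and lengthwise in the wooden trough. Keep the jars and pots upright all the while, and leave the beaker of whisks and the wooden bowl where they are.

Things in the scene. Friction and masses are not known exactly. Their poses are not given: they have to be found in the camera images.
- jar_old: The older jar: beige stoneware with a brown band and a cork stopper, rigid, about 0.25 kg. Round, 56 mm across the belly (straight-sided from 16 to 52 mm above its foot), narrowing to 42 mm above; 76 mm high with the cork. Origin at the centre of its underside, z up. It starts in the wooden rack, on or near the rear mark.
- jar_new: The new jar: same make and size as the older jar; it starts standing on the counter outside the rack. Origin at the centre of its underside, z up.
- pot_large: Large squat stoneware pot with its lid fixed on: round, 62 mm across, straight-sided from 10 to 50 mm above its foot, 66 mm high to the top of the little lid knob, about 0.24 kg. Origin at the centre of its underside, z up. Starts on the counter.
- pot_small: Small squat stoneware pot with its lid fixed on: round, 46 mm across, straight-sided from 10 to 40 mm above its foot, 56 mm high to the top of the knob, about 0.12 kg. Origin at the centre of its underside, z up. Starts on the counter.
- pod: Brown ridged cacao pod lying on the counter, 135 mm long with its stalk, 54 mm wide and about 49 mm high, about 0.25 kg, rigid. Six ridges keep it from rolling. Origin on its long axis at mid-length, 25 mm above what it lies on; x along its length, stalk towards -x; grip it across y.
- rack: Fixed wooden jar rack, 180 mm along its x, 96 mm along its y: floor 10 mm above the counter, 8 mm wide rails all round, rail tops 22 mm above the counter. Origin at the centre of its underside. Its front is towards -x (the robot). Two pale discs with dark rings (60 mm) on the floor mark the places: front mark centred at x = -45 mm, rear mark at x = +45 mm, both y = 0.
- slate: Fixed black slate tray, 185 mm along its x, 106 mm along its y: floor 8 mm above the counter, 5 mm wide rim and cross bar, tops 14 mm above the counter. Origin at the centre of its underside. Large bay towards -x: 96 by 96 mm, centred at x = -39.5 mm, y = 0. Small bay towards +x: 74 by 96 mm, centred at x = +50.5 mm, y = 0.
- trough: Fixed shallow pale wooden trough, 190 mm along its x (lengthwise), 134 mm along its y: floor 8 mm above the counter, 8 mm wide walls, tops 22 mm above the counter. Origin at the centre of its underside.
- beaker: Bystander, loose: terracotta beaker 72 mm across and 85 mm high holding wooden whisks that reach about 150 mm. Origin at the centre of its underside. To be left alone.
- bowl: Bystander, loose: empty wooden bowl, 140 mm across the rim, about 53 mm high. Origin at the centre of its underside. To be left alone.
Not all that is in view belongs to the job. What is shaped like the jar_new but black or blue is not meant.

How it is judged:
By the outcome, as a careful person would: the job done as asked, in the order asked, and still so for the second after the job is handed in, with the robot touching nothing.
It also fails if it takes over 136 s, if anything falls off the work surface, if the arm or the gripper's body presses on something with over 40 N, if the wrist force passes 120 N, or if a joint passes its speed limit or range.

## Working session

There is one attempt and no reset: what is moved stays moved. The work goes in short steps, Python scripts to look and compute and a tool call to move; the robot and the scene stay as the last step left them, time stands still between calls to the robot, and variables do not carry over. Pictures are saved under pics/ and viewed, at most 14 in all, crops included, and the job is handed in when it is done.

Besides the shell and the picture viewer there is one more tool, called after ">>>" by a JSON object that holds its "api" and its "payload". move_arm: Moves the arm, as the interface text tells. Its arguments: {"type":"object","properties":{"rot":{"type":"array","items":{"type":"array","items":{"type":"number"}}},"dp":{"type":"array","items":{"type":"array","items":{"type":"number"}}},"grip":{"type":"array","items":{"type":"number"}},"force":{"type":"number"}},"required":["rot","dp","grip"]}

```bash
mkdir -p pics; ls; cat > h.py <<'E'
import numpy as np, cv2
from station import *
def deproj(im,u,v,z):
    K=im["intrinsics"];c=np.array([(u-K[0,2])/K[0,0]*z,(v-K[1,2])/K[1,1]*z,z])
    return im["R"].T@(c-im["t"])
def cloud(im):
    K=im["intrinsics"];z=im["z_map"].astype(float);v,u=np.mgrid[:384,:512]
    P=np.stack([(u-K[0,2])/K[0,0]*z,(v-K[1,2])/K[1,1]*z,z],-1)
    P=(P-im["t"])@im["R"]; P[z==0]=np.nan
    return P
E
python3 - <<'E'
from h import *
o=get_obs(); print(o)
for n in ("scene","top"):
    im=get_image(n); cv2.imwrite(f"pics/{n}0.png",im["pixels"])
    P=cloud(im)
    np.savez(f"{n}0.npz",P=P,px=im["pixels"],K=im["intrinsics"],R=im["R"],t=im["t"])
    for t in "jar_old jar_new pot_large pot_small pod rack slate trough beaker bowl".split():
        for s in silhouettes(im,t)[:4]:
            q=P[s["pixels"]]; q=q[~np.isnan(q[:,0])]
            print(n,t,round(s["p"],2),s["rect"],len(q),np.round(np.median(q,0)) if len(q) else "")
E
```

```text
pics
{'time_s': 0.0, 'joint_positions': array([-1.33759043e+00,  1.24495320e-01,  1.65166513e+00,  6.42876802e-06,
        1.36749167e+00, -8.25807807e-02]), 'joint_velocities': array([-0.00019266,  0.00059714,  0.00174298,  0.00155405,  0.00226416,
       -0.00240568]), 'joint_efforts': array([ 2.45728326e-03, -4.17600560e+01, -3.59929490e+01,  7.74632092e-02,
        4.92545951e-02, -1.90743153e-04]), 'position': array([ 201.79398871, -617.62107716,  403.49822156]), 'tool_rot': array([-1.02705078e-03,  9.87560301e-01,  1.57237376e-01, -7.43399382e-05]), 'contact_force': array([ 0.20326201,  0.00313308, -0.55512791]), 'ft_torque': array([-0.03651244,  0.01820889,  0.02028559]), 'grasp_force': 0.0, 'finger_gap': 95.26190571313609}
scene jar_old 0.55 [201.9, 200.1, 224.3, 224.7] 380 [716.  22.  63.]
scene jar_new 0.86 [222.3, 161.4, 239.9, 189.7] 338 [ 590. -112.   52.]
scene jar_new 0.82 [242.5, 136.5, 257.7, 162.2] 290 [ 467. -193.   52.]
scene jar_new 0.78 [255.5, 123.8, 273.5, 146.9] 303 [ 370. -245.   48.]
scene jar_new 0.76 [280.2, 143.0, 293.1, 168.3] 299 [ 382. -114.   51.]
sc
[... 1065 characters left out ...]
2.2, 190.5] 452 [ 573. -124.   62.]
top pot_large 0.64 [260.6, 212.4, 283.7, 240.9] 478 [454. -58.  52.]
top pot_small 0.72 [157.1, 230.3, 179.7, 251.0] 306 [416. 191.  41.]
top pod 0.94 [193.5, 219.9, 248.8, 248.3] 979 [439.  66.  40.]
top rack 0.56 [232.6, 113.5, 273.1, 186.4] 2093 [641.  -9.  11.]
top rack 0.39 [260.9, 213.1, 287.2, 243.5] 511 [452. -60.  51.]
top slate 0.83 [388.0, 166.2, 434.3, 241.0] 3163 [ 529. -406.    8.]
top slate 0.69 [133.3, 106.0, 188.9, 161.5] 2362 [685. 234.  21.]
top trough 0.87 [61.5, 154.1, 130.2, 235.7] 4203 [528. 390.   8.]
top beaker 0.73 [317.4, 110.5, 356.9, 150.4] 879 [ 685. -199.   85.]
top bowl 0.65 [131.3, 106.4, 189.3, 164.2] 2364 [685. 235.  21.]
```

```bash
python3 - <<'E'
from h import *
a=cv2.imread("pics/top0.png")[90:300,50:450]; cv2.imwrite("pics/top0c.png",cv2.resize(a,None,fx=2,fy=2,interpolation=cv2.INTER_CUBIC))
a=cv2.imread("pics/scene0.png")[80:330,140:410]; cv2.imwrite("pics/scene0c.png",cv2.resize(a,None,fx=2.4,fy=2.4,interpolation=cv2.INTER_CUBIC))
for n in("scene","top"):
    d=np.load(n+"0.npz"); print(n,d["K"][0,0],-d["R"].T@d["t"],d["R"][2])
E
```

```text
scene 488.1769974900749 [1156.84339319  948.63465759 1095.39577476] [-0.3943663  -0.61591104 -0.68200353]
top 496.1998711818476 [ 341.01915654   -3.38066913 1243.07222328] [ 0.16714446 -0.00940461 -0.98588756]
```

View pics/top0c.png

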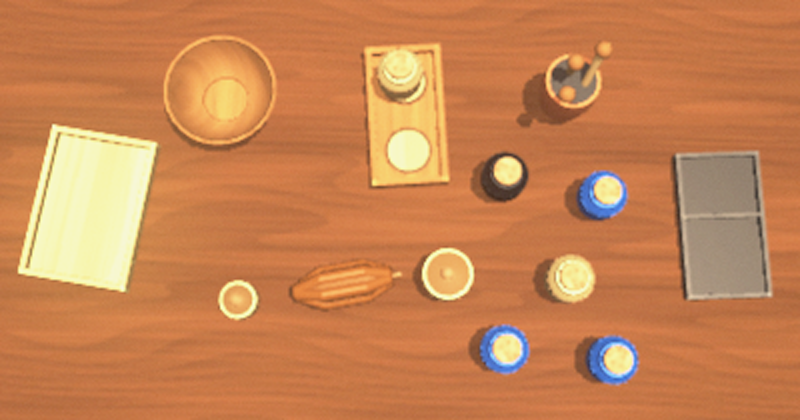

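View pics/scene0c.png

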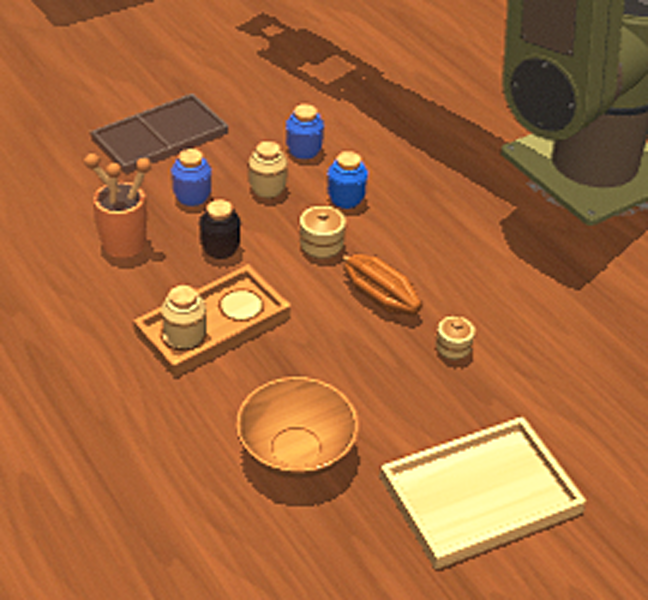

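```bash
cat > fit.py <<'E'
from h import *
from scipy.optimize import least_squares
def circ(P,c0,r,zlo,zhi,tag):
    q=P.reshape(-1,3);q=q[~np.isnan(q[:,0])]
    q=q[(np.hypot(*(q[:,:2]-c0).T)<r+12)&(q[:,2]>zlo)&(q[:,2]<zhi)]
    if len(q)<15: print(tag,"few",len(q));return
    f=lambda c:np.hypot(q[:,0]-c[0],q[:,1]-c[1])-r
    s=least_squares(f,c0,loss="soft_l1",f_scale=2); print(tag,"fit",np.round(s.x,1),"n",len(q),"rms",round(float(np.sqrt(np.mean(s.fun**2))),1))
def top(P,c0,r,zlo,zhi,tag):
    q=P.reshape(-1,3);q=q[~np.isnan(q[:,0])]
    q=q[(np.hypot(*(q[:,:2]-c0).T)<r)&(q[:,2]>zlo)&(q[:,2]<zhi)]
    if len(q): 
        (c,_,_)=cv2.minAreaRect(q[:,:2].astype(np.float32)); print(tag,"top",np.round(q.mean(0),1),np.round(c,1),len(q))
def rect(P,c0,R,zlo,zhi,tag):
    q=P.reshape(-1,3);q=q[~np.isnan(q[:,0])]
    q=q[(np.hypot(*(q[:,:2]-c0).T)<R)&(q[:,2]>zlo)&(q[:,2]<zhi)]
    r=cv2.minAreaRect(q[:,:2].astype(np.float32)); print(tag,"rect",np.round(r[0],1),np.round(r[1],1),round(r[2],1),len(q))
E
python3 - <<'E'
from fit import *
D={n:np.load(n+"0.npz")["P"] for n in("top","scene")}
for n,P in D.items():
    g=P[(np.abs(P[...,2])<12)]; print(n,"table z",np.percentile(g[:,2],[10,50,90]))
    b=10
    circ(P,(702,8),28,30,60,n+" old"); top(P,(702,8),40,77,95,n+" old")
    circ(P,(452,-203),28,18,50,n+" new"); top(P,(452,-203),40,66,85,n+" new")
    circ(P,(455,-58),31,12,48,n+" large"); top(P,(455,-58),38,45,80,n+" large")
    circ(P,(418,193),23,12,38,n+" small"); top(P,(418,193),30,37,70,n+" small")
    rect(P,(640,-5),115,18,26,n+" rack")
    rect(P,(529,-406),125,10,20,n+" slate")
    rect(P,(531,390),140,17,28,n+" trough")
    q=P.reshape(-1,3);q=q[(np.hypot(q[:,0]-440,q[:,1]-66)<90)&(q[:,2]>15)&(np.hypot(q[:,0]-455,q[:,1]+58)>40)]
    r=cv2.minAreaRect(q[:,:2].astype(np.float32)); print(n,"pod",r,np.nanmax(q[:,2]),len(q))
E
```

```text
top table z [-4.17698567 -0.88862668  2.9365124 ]
top old fit [704.3   5.9] n 76 rms 0.5
top old top [702.9   5.7  84. ] [703.    6.1] 162
top new fit [ 453.3 -207.9] n 56 rms 0.6
top new top [ 451.9 -206.4   73.9] [ 452.4 -205.6] 185
top large fit [455.4 -58.4] n 98 rms 4.2
top large top [454.  -58.4  52.2] [454.4 -58.4] 492
top small fit [417.9 194.6] n 80 rms 2.7
top small top [417.2 193.3  43.2] [417.2 194.1] 247
top rack rect [660.1 -24.4] [181.3 137.6] 4.8 537
top slate rect [ 529.5 -405.5] [185.5 107.7] 3.5 848
top trough rect [528.7 388.5] [135.5 190.1] 81.9 757
top pod ((441.3581237792969, 64.28693389892578), (54.141578674316406, 133.21397399902344), 12.024231910705566) 53.33763826173883 938
scene table z [-3.14527346  0.16877362  4.09684436]
scene old fit [707.3   4.9] n 120 rms 1.7
scene old top [708.8   9.2  84.7] [708.2   7.9] 93
scene new fit [ 455.5 -208.1] n 106 rms 2.6
scene new top [ 459.8 -204.2   73.9] [ 456.7 -205.8] 72
scene large fit [457.7 -59.6] n 161 rms 2.7
scene large top [462.1 -53.3  52.9] [458.8 -57.3] 195
scene small fit [421.1 192.9] n 100 rms 2.2
scene small top [424.8 197.4  43.9] [421.4 194. ] 131
scene rack rect [662.7 -30.4] [187.1 155.2] 5.5 368
scene slate rect [ 533.4 -404.3] [189.2 118.3] 3.2 413
scene trough rect [532.4 389.4] [138.  193.1] 81.9 641
scene pod ((451.1532897949219, 65.78740692138672), (52.66085433959961, 137.1025390625), 14.440384864807129) 55.89464805027744 466
```

```bash
cat >> fit.py <<'E'
def go(x,y,z):
    o=get_obs();w,a,b,c=o["tool_rot"];from scipy.spatial.transform import Rotation as Ro
    M=Ro.from_quat([a,b,c,w]).as_matrix();d=M.T@(np.array([x,y,z])-o["position"])/40
    print("t",round(o["time_s"],2),"pos",np.round(o["position"],1),"xang",round(np.degrees(np.arctan2(M[1,0],M[0,0])),2),"tilt",np.round(M[:2,2],3),"dp",np.round(d,2),"gap",o["finger_gap"])
E
python3 - <<'E'
from fit import *
for n in("top","scene"):
    P=np.load(n+"0.npz")["P"].copy(); bad=(P[...,1]<-65)|(P[...,1]>60); P[bad]=np.nan
    bad=np.hypot(P[...,0]-705,P[...,1]-6)<31; P[bad]=np.nan
    rect(P,(640,-5),115,18,27,n+" rack"); rect(P,(640,-5),115,17,24,n+" rack")
im=np.load("top0.npz");P=im["P"];px=im["px"].astype(int)
m=(np.hypot(P[...,0]-598,P[...,1]+10)<45)&(P[...,2]<16)&(px[...,0]>140)
r=cv2.minAreaRect(P[m][:,:2].astype(np.float32)); print("mark",r,m.sum(),P[m].mean(0))
a=cv2.imread("pics/top0.png")[205:255,310:360]; cv2.imwrite("pics/new.png",cv2.resize(a,None,fx=6,fy=6,interpolation=cv2.INTER_CUBIC))
go(704.5,5.5,350)
E
```

```text
top rack rect [658.8  -3.5] [180.5  95.9] 4.6 540
top rack rect [659.2  -3.5] [181.5  95.9] 4.8 532
scene rack rect [662.8  -3.9] [181.8 102.9] 5.3 342
scene rack rect [663.5  -4.4] [182.9 102. ] 5.4 302
mark ((616.0193481445312, -7.584402084350586), (51.52278137207031, 48.49987030029297), 1.7310991287231445) 317 [615.32744771  -7.68241682   9.88123222]
t 1.1 pos [ 201.8 -617.9  404.8] xang 18.1 tilt [-0. -0.] dp [ 16.79 -10.91   1.37] gap 94.98223335849914
```

View pics/new.png

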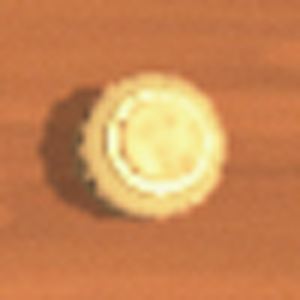

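jar_new candidates in the top view: beige at px (335,229); blue at (351,188), (302,265) and (356,270); black at (302,178). Only the beige one fits the description, and the crop shows a beige jar with a cork.

>>> {"api": "move_arm", "payload": {"rot": [[0,0,1],[0,0,2],[0,0,3],[0,0,3.62],[0,0,3.62],[0,0,3.62],[0,0,3.62],[0,0,3.62],[0,0,3.62],[0,0,3.62],[0,0,3.62],[0,0,3.62],[0,0,3.62],[0,0,3.62],[0,0,3.62],[0,0,3.62],[0,0,3.62],[0,0,3.62],[0,0,3.62],[0,0,3.62]], "dp": [[0.4,-0.3,0],[1.2,-0.8,0],[2,-1.3,0.1],[2.8,-1.8,0.2],[3.6,-2.3,0.3],[4.5,-2.9,0.4],[5.4,-3.5,0.5],[6.3,-4.1,0.5],[7.2,-4.7,0.6],[8.1,-5.3,0.6],[9,-5.9,0.7],[9.9,-6.5,0.8],[10.8,-7.1,0.9],[11.7,-7.6,0.9],[12.6,-8.2,1],[13.5,-8.8,1],[14.4,-9.4,1.1],[15.3,-10,1.2],[16.2,-10.5,1.3],[16.79,-10.91,1.37]], "grip": [1,1,1,1,1,1,1,1,1,1,1,1,1,1,1,1,1,1,1,1], "force": 20}}

```text
time_s: 2.77
position: [701.5, 2.0, 350.6]
tool_rot: [0.0, 1.0, 0.0, 0.0]
contact_force: [0.5, -0.4, 0.4]
finger_gap: 95.0
grasp_force: 0.0
```

>>> {"api": "move_arm", "payload": {"rot": [[0,0,0],[0,0,0],[0,0,0]], "dp": [[0,0,0],[0,0,0],[0,0,0]], "grip": [1,1,1]}}

```text
time_s: 3.02
position: [700.3, 0.2, 350.3]
tool_rot: [0.0, 1.0, 0.0, -0.0]
contact_force: [-0.2, 0.8, 0.1]
finger_gap: 95.1
grasp_force: 0.0
```

```bash
python3 - <<'E'
from fit import *
im=get_image("wrist"); cv2.imwrite("pics/w1.png",im["pixels"]); P=cloud(im)
print("cam",-im["R"].T@im["t"],im["R"][2])
circ(P,(704,6),28,30,60,"old"); top(P,(704,6),40,77,95,"old")
Q=P.copy(); Q[np.hypot(P[...,0]-705,P[...,1]-6)<31]=np.nan
rect(Q,(660,-4),112,18,27,"rack")
g=P[np.abs(P[...,2])<8]; print(np.median(g[:,2]))
go(704.5,5.5,217)
E
```

```text
cam [7.75545344e+02 1.94954321e-02 3.30495556e+02] [-2.64407705e-01 -1.07366548e-04 -9.64410988e-01]
old fit [707.1   6.6] n 220 rms 0.3
old top [708.9   6.5  85.6] [709.    5.6] 1551
rack rect [676.   -1.7] [152.8  96.3] 4.8 3315
0.4201781358409224
t 3.07 pos [ 7.001e+02 -5.000e-01  3.507e+02] xang -0.04 tilt [-0. -0.] dp [ 0.11 -0.15  3.34] gap 95.01638172283258
```

View pics/w1.png

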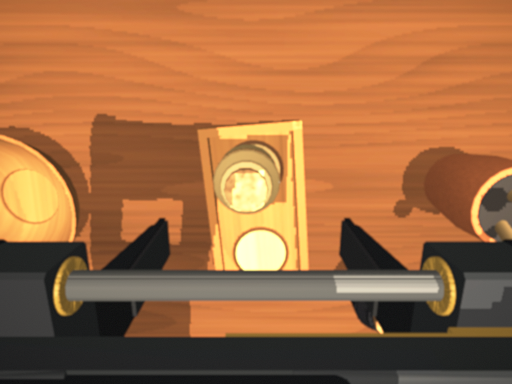

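>>> {"api": "move_arm", "payload": {"rot": [[0,0,0],[0,0,0],[0,0,0],[0,0,0],[0,0,0],[0,0,0],[0,0,0],[0,0,0],[0,0,0]], "dp": [[0.1,-0.1,0.4],[0.15,-0.17,1],[0.15,-0.17,1.7],[0.15,-0.17,2.3],[0.15,-0.17,2.8],[0.15,-0.17,3.1],[0.15,-0.17,3.3],[0.15,-0.17,3.34],[0.15,-0.17,3.34]], "grip": [1,1,1,1,1,1,1,1,1]}}

```text
time_s: 3.82
position: [706.4, 6.5, 217.2]
tool_rot: [-0.0, 1.0, -0.0, 0.0]
contact_force: [0.3, -0.0, 0.0]
finger_gap: 94.8
grasp_force: 0.0
```

>>> {"api": "move_arm", "payload": {"rot": [[0,0,0],[0,0,0],[0,0,0],[0,0,0],[0,0,0],[0,0,0],[0,0,0],[0,0,0],[0,0,0],[0,0,0]], "dp": [[0,0,0],[0,0,0],[0,0,0],[0,0,0],[0,0,0],[0,0,0],[0,0,0],[0,0,0],[0,0,0],[0,0,0]], "grip": [0,-0.2,-0.4,-0.6,-1,-1,-1,-1,-1,-1], "force": 20}}

```text
time_s: 4.65
position: [706.4, 7.0, 217.2]
tool_rot: [-0.0, 1.0, -0.0, 0.0]
contact_force: [0.0, -0.2, 2.1]
finger_gap: 55.4
grasp_force: 20.0
```

```bash
python3 - <<'E'
from fit import *
go(616.6,-7,217)
E
```

```text
t 4.65 pos [706.4   7.  217.2] xang -0.0 tilt [0. 0.] dp [-2.25  0.35  0.  ] gap 55.4059563516904
```

>>> {"api": "move_arm", "payload": {"rot": [[0,0,0],[0,0,0],[0,0,0],[0,0,0],[0,0,0],[0,0,0],[0,0,0],[0,0,0],[0,0,0],[0,0,0],[0,0,0],[0,0,0],[0,0,0],[0,0,0],[0,0,0],[0,0,0],[0,0,0]], "dp": [[0,0,-0.15],[0,0,-0.3],[0,0,-0.4],[-0.15,0.02,-0.4],[-0.4,0.06,-0.4],[-0.75,0.12,-0.4],[-1.1,0.17,-0.4],[-1.5,0.23,-0.4],[-1.85,0.28,-0.4],[-2.1,0.33,-0.4],[-2.25,0.35,-0.4],[-2.25,0.35,-0.4],[-2.25,0.35,-0.25],[-2.25,0.35,-0.12],[-2.25,0.35,-0.05],[-2.25,0.35,-0.01],[-2.25,0.35,0]], "grip": [-1,-1,-1,-1,-1,-1,-1,-1,-1,-1,-1,-1,-1,-1,-1,-1,-1]}}

```text
time_s: 6.07
position: [616.7, -7.0, 217.2]
tool_rot: [-0.0, 1.0, -0.0, -0.001]
contact_force: [-4.1, 0.8, 3.4]
finger_gap: 55.3
grasp_force: 20.0
```

>>> {"api": "move_arm", "payload": {"rot": [[0,0,0],[0,0,0],[0,0,0],[0,0,0],[0,0,0],[0,0,0]], "dp": [[0,0,0],[0,0,0],[0,0,0],[0,0,0],[0,0,0],[0,0,0]], "grip": [-0.1,0.1,0.4,0.6,0.6,0.6]}}

```text
time_s: 6.57
position: [616.6, -7.1, 217.3]
tool_rot: [0.0, 1.0, -0.0, 0.0]
contact_force: [-0.1, -0.2, -0.1]
finger_gap: 74.4
grasp_force: 0.0
```

>>> {"api": "move_arm", "payload": {"rot": [[0,0,0],[0,0,0],[0,0,0],[0,0,0],[0,0,0],[0,0,0],[0,0,0],[0,0,0]], "dp": [[0,0,-0.2],[0,0,-0.6],[0,0,-1.2],[0,0,-1.9],[0,0,-2.5],[-0.3,0.5,-3],[-0.6,1,-3.3],[-0.9,1.5,-3.4]], "grip": [0.6,0.6,1,1,1,1,1,1]}}

```text
time_s: 7.23
position: [580.6, -67.5, 357.3]
tool_rot: [0.001, 1.0, 0.001, 0.003]
contact_force: [-0.1, -0.6, -0.1]
finger_gap: 94.9
grasp_force: 0.0
```

```bash
python3 - <<'E'
from fit import *
im=get_image("scene");P=cloud(im);circ(P,(618,-6),28,30,60,"old scene")
im=get_image("wrist");P=cloud(im);circ(P,(618,-6),28,30,60,"old wrist")
Q=P.copy(); Q[np.hypot(P[...,0]-617,P[...,1]+7)<31]=np.nan
rect(Q,(660,-4),112,18,27,"rack")
go(454.5,-207.5,330)
E
```

```text
old scene fit [617.3  -9. ] n 128 rms 2.0
old wrist fit [617.4  -7.1] n 252 rms 0.3
rack rect [657.1  -3.1] [169.7  96.8] 4.7 4282
t 7.33 pos [579.7 -68.9 355.6] xang -0.16 tilt [ 0.004 -0.001] dp [-3.12  3.47  0.63] gap 95.2802542844333
```

>>> {"api": "move_arm", "payload": {"rot": [[0,0,0],[0,0,0],[0,0,0],[0,0,0],[0,0,0],[0,0,0],[0,0,0],[0,0,0],[0,0,0]], "dp": [[-0.4,0.45,0.1],[-0.9,1,0.2],[-1.5,1.7,0.3],[-2.1,2.3,0.4],[-2.6,2.9,0.5],[-3,3.3,0.58],[-3.13,3.5,0.58],[-3.13,3.5,0.58],[-3.13,3.5,0.58]], "grip": [1,1,1,1,1,1,1,1,1]}}

```text
time_s: 8.08
position: [455.6, -206.9, 330.2]
tool_rot: [-0.0, 1.0, -0.0, 0.001]
contact_force: [0.1, -0.3, 0.6]
finger_gap: 95.1
grasp_force: 0.0
```

```bash
python3 - <<'E'
from fit import *
im=get_image("wrist"); P=cloud(im); cv2.imwrite("pics/w2.png",im["pixels"])
circ(P,(454.5,-207.5),28,18,50,"new"); top(P,(454.5,-207),40,66,85,"new")
go(455.5,-207,207)
E
```

```text
new fit [ 456.  -206.9] n 296 rms 0.3
new top [ 458.7 -206.9   74.3] [ 456.6 -206.8] 1905
t 8.13 pos [ 455.9 -206.6  330.3] xang 0.02 tilt [0.001 0.   ] dp [-0.01  0.01  3.08] gap 94.9407977485154
```

View pics/w2.png

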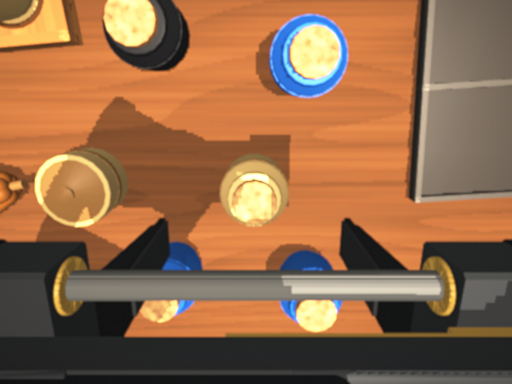

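The beige jar is at (254,195) between the fingers, with the blue and black ones clear of it.

>>> {"api": "move_arm", "payload": {"rot": [[0,0,0],[0,0,0],[0,0,0],[0,0,0],[0,0,0],[0,0,0],[0,0,0],[0,0,0],[0,0,0],[0,0,0],[0,0,0],[0,0,0],[0,0,0],[0,0,0],[0,0,0],[0,0,0],[0,0,0]], "dp": [[0,0,0.4],[0,0,1],[0,0,1.7],[0,0,2.3],[0,0,2.7],[0,0,3],[0,0,3.08],[0,0,3.08],[0,0,3.08],[0,0,3.08],[0,0,3.08],[0,0,3.08],[0,0,3.08],[0,0,3.08],[0,0,3.08],[0,0,3.08],[0,0,3.08]], "grip": [1,1,1,1,1,1,1,1,0,-0.2,-0.4,-0.6,-1,-1,-1,-1,-1], "force": 20}}

```text
time_s: 9.55
position: [455.2, -207.1, 206.9]
tool_rot: [-0.0, 1.0, -0.0, 0.0]
contact_force: [-0.6, 1.5, 2.2]
finger_gap: 56.1
grasp_force: 20.0
```

>>> {"api": "move_arm", "payload": {"rot": [[0,0,0],[0,0,0],[0,0,0],[0,0,0],[0,0,0],[0,0,0],[0,0,0],[0,0,0],[0,0,0],[0,0,0],[0,0,0],[0,0,0],[0,0,0],[0,0,0],[0,0,0],[0,0,0],[0,0,0],[0,0,0],[0,0,0],[0,0,0]], "dp": [[0,0,-0.2],[0,0,-0.6],[0,0,-1.2],[0,0,-1.9],[0,0,-2.6],[0,0,-3.1],[0.2,-0.1,-3.4],[0.5,-0.4,-3.5],[1,-0.8,-3.5],[1.6,-1.3,-3.5],[2.2,-1.8,-3.5],[2.8,-2.3,-3.5],[3.4,-2.8,-3.5],[4,-3.3,-3.5],[4.6,-3.8,-3.5],[5.2,-4.3,-3.5],[5.7,-4.7,-3.5],[6.1,-5.05,-3.5],[6.27,-5.19,-3.5],[6.27,-5.19,-3.5]], "grip": [-1,-1,-1,-1,-1,-1,-1,-1,-1,-1,-1,-1,-1,-1,-1,-1,-1,-1,-1,-1]}}

```text
time_s: 11.22
position: [706.8, 2.3, 344.8]
tool_rot: [-0.0, 1.0, 0.001, -0.001]
contact_force: [-0.6, -0.7, -2.9]
finger_gap: 55.8
grasp_force: 20.0
```

```bash
python3 - <<'E'
from fit import *
go(706.3,.4,217); print(get_obs()["grasp_force"])
E
```

```text
t 11.22 pos [706.8   2.3 344.8] xang 0.12 tilt [-0.002  0.   ] dp [-0.01  0.05  3.2 ] gap 55.75468302811251
19.999840793316253
```

>>> {"api": "move_arm", "payload": {"rot": [[0,0,0],[0,0,0],[0,0,0],[0,0,0],[0,0,0],[0,0,0],[0,0,0],[0,0,0],[0,0,0],[0,0,0],[0,0,0],[0,0,0]], "dp": [[0,0,0.2],[0,0,0.6],[0,0,1.2],[0,0,1.8],[0,0,2.3],[0,0,2.7],[0,0,2.95],[0,0,3.08],[0,0,3.16],[0,0,3.22],[0,0,3.25],[0,0,3.25]], "grip": [-1,-1,-1,-1,-1,-1,-1,-1,-1,-1,-1,-1]}}

```text
time_s: 12.22
position: [706.4, 0.5, 217.7]
tool_rot: [0.0, 1.0, -0.0, 0.001]
contact_force: [1.0, -0.3, -3.3]
finger_gap: 55.8
grasp_force: 20.0
```

>>> {"api": "move_arm", "payload": {"rot": [[0,0,0],[0,0,0],[0,0,0],[0,0,0],[0,0,0],[0,0,0]], "dp": [[0,0,0],[0,0,0],[0,0,0],[0,0,0],[0,0,0],[0,0,0]], "grip": [-0.1,0.1,0.4,0.6,0.6,0.6]}}

```text
time_s: 12.72
position: [706.3, 0.6, 217.4]
tool_rot: [0.0, 1.0, 0.0, 0.001]
contact_force: [0.7, -0.3, -1.0]
finger_gap: 74.5
grasp_force: 0.0
```

>>> {"api": "move_arm", "payload": {"rot": [[0,0,0],[0,0,0],[0,0,0],[0,0,0],[0,0,0],[0,0,0],[0,0,0],[0,0,0],[0,0,0],[0,0,0],[0,0,0],[0,0,0],[0,0,0],[0,0,0],[0,0,0]], "dp": [[0,0,-0.2],[0,0,-0.6],[0,0,-1.2],[0,0,-1.9],[0,0,-2.6],[-0.3,0.1,-3],[-0.8,0.2,-3.25],[-1.5,0.4,-3.25],[-2.3,0.6,-3.25],[-3.1,0.8,-3.1],[-3.9,1,-3],[-4.7,1.2,-2.9],[-5.5,1.35,-2.8],[-6,1.45,-2.8],[-6.22,1.48,-2.8]], "grip": [0.6,0.6,1,1,1,1,1,1,1,1,1,1,1,1,1]}}

```text
time_s: 13.97
position: [455.0, -58.9, 329.6]
tool_rot: [0.0, 1.0, -0.001, 0.001]
contact_force: [-1.1, -0.1, -0.0]
finger_gap: 95.4
grasp_force: 0.0
```

```bash
python3 - <<'E'
from fit import *
for n in("scene","top"):
    im=get_image(n);P=cloud(im);circ(P,(618,-6),28,30,60,n+" old");circ(P,(706,1),28,30,60,n+" new")
im=get_image("wrist");P=cloud(im);circ(P,(457,-59),31,12,48,"large"); cv2.imwrite("pics/w3.png",im["pixels"])
go(457,-59,201)
E
```

```text
scene old fit [617.1  -9.4] n 127 rms 2.2
scene new fit [707.7  -1.3] n 135 rms 1.8
top old fit [614.3  -8.2] n 71 rms 0.7
top new fit [ 7.045e+02 -5.000e-01] n 81 rms 0.7
large fit [457.7 -58. ] n 367 rms 0.3
t 14.12 pos [457.5 -58.7 330.3] xang -0.03 tilt [ 0.004 -0.001] dp [-0.02  0.01  3.23] gap 95.07466505763162
```

>>> {"api": "move_arm", "payload": {"rot": [[0,0,-0.6],[0,0,-1.6],[0,0,-2.8],[0,0,-4.1],[0,0,-5.4],[0,0,-6.7],[0,0,-8],[0,0,-9.3],[0,0,-10.6],[0,0,-11.9],[0,0,-13.2],[0,0,-14.5],[0,0,-15.8],[0,0,-16.9],[0,0,-17.6],[0,0,-18],[0,0,-18],[0,0,-18]], "dp": [[0,0,0],[0,0,0],[0,0,0],[0,0,0],[0,0,0],[0,0,0],[0,0,0],[0,0,0],[0,0,0],[0,0,0],[0,0,0],[0,0,0],[0,0,0],[0,0,0],[0,0,0],[0,0,0],[0,0,0],[0,0,0]], "grip": [1,1,1,1,1,1,1,1,1,1,1,1,1,1,1,1,1,1]}}

```text
time_s: 15.62
position: [458.3, -58.5, 329.3]
tool_rot: [0.0, 0.707, 0.707, 0.0]
contact_force: [0.0, 0.3, 0.3]
finger_gap: 95.0
grasp_force: 0.0
```

```bash
python3 - <<'E'
from fit import *
im=get_image("wrist");P=cloud(im);cv2.imwrite("pics/w4.png",im["pixels"])
circ(P,(457,-59),31,12,48,"large")
q=P.reshape(-1,3);q=q[(np.hypot(q[:,0]-446,q[:,1]-65)<85)&(q[:,2]>12)&(q[:,2]<70)&(np.hypot(q[:,0]-457,q[:,1]+58)>38)]
r=cv2.minAreaRect(q[:,:2].astype(np.float32)); print("pod",r,np.nanmax(q[:,2]),len(q))
go(457.5,-58,201); print(get_obs()["joint_positions"])
E
```

```text
large fit [458.2 -58.3] n 365 rms 0.2
pod ((449.08746337890625, 45.91578674316406), (53.81890869140625, 96.57674407958984), 11.639225006103516) 51.370228496861735 6744
t 15.67 pos [458.1 -58.5 329.2] xang 89.97 tilt [ 0.001 -0.   ] dp [ 0.01 -0.02  3.2 ] gap 94.89074785240686
[-2.43428778e-01 -2.48085543e-01  2.13435714e+00  1.02497160e-04
  1.25457014e+00 -2.42908566e-01]
```

View pics/w4.png

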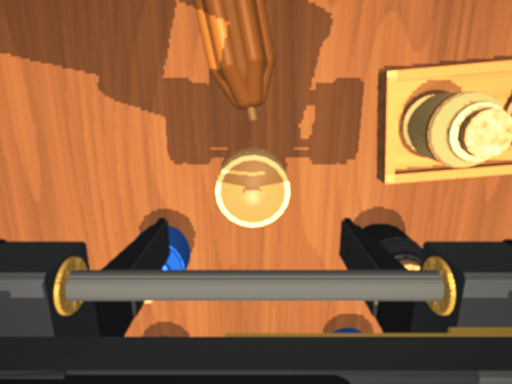

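>>> {"api": "move_arm", "payload": {"rot": [[0,0,0],[0,0,0],[0,0,0],[0,0,0],[0,0,0],[0,0,0],[0,0,0],[0,0,0],[0,0,0],[0,0,0],[0,0,0],[0,0,0],[0,0,0],[0,0,0],[0,0,0]], "dp": [[0,0,0.4],[0,0,1],[0,0,1.7],[0,0,2.3],[0,0,2.8],[0,0,3.1],[0,0,3.2],[0,0,3.2],[0,0,3.2],[0,0,3.2],[0,0,3.2],[0,0,3.2],[0,0,3.2],[0,0,3.2],[0,0,3.2]], "grip": [1,1,1,1,1,1,1,1,0.2,0,-0.2,-1,-1,-1,-1], "force": 20}}

```text
time_s: 16.92
position: [457.3, -58.6, 201.1]
tool_rot: [0.0, 0.707, 0.707, 0.0]
contact_force: [-0.9, -0.3, 3.5]
finger_gap: 61.6
grasp_force: 20.0
```

>>> {"api": "move_arm", "payload": {"rot": [[0,0,0],[0,0,0],[0,0,0],[0,0,0],[0,0,0],[0,0,0],[0,0,0],[0,0,0],[0,0,0],[0,0,0],[0,0,0],[0,0,0],[0,0,0],[0,0,0],[0,0,0],[0,0,0],[0,0,0],[0,0,0],[0,0,0],[0,0,0]], "dp": [[0,0,-0.2],[0,0,-0.6],[0,0,-1.2],[0,0,-1.9],[0,0,-2.6],[-0.1,0,-3.1],[-0.4,0,-3.4],[-0.9,0.1,-3.5],[-1.5,0.1,-3.5],[-2.3,0.2,-3.5],[-3.1,0.3,-3.5],[-3.9,0.4,-3.5],[-4.7,0.5,-3.5],[-5.5,0.55,-3.5],[-6.3,0.6,-3.5],[-7.1,0.7,-3.5],[-7.8,0.8,-3.5],[-8.4,0.85,-3.5],[-8.7,0.85,-3.5],[-8.72,0.85,-3.5]], "grip": [-1,-1,-1,-1,-1,-1,-1,-1,-1,-1,-1,-1,-1,-1,-1,-1,-1,-1,-1,-1]}}

```text
time_s: 18.58
position: [490.6, -409.3, 340.1]
tool_rot: [-0.0, 0.708, 0.706, -0.0]
contact_force: [-1.1, 1.4, -1.9]
finger_gap: 61.6
grasp_force: 20.0
```

```bash
python3 - <<'E'
from fit import *
go(492.1,-407.3,209); print(get_obs()["grasp_force"])
E
```

```text
t 18.58 pos [ 490.6 -409.3  340.1] xang 89.86 tilt [-0.001  0.   ] dp [0.05 0.04 3.28] gap 61.5556684915354
19.99952192127239
```

>>> {"api": "move_arm", "payload": {"rot": [[0,0,0],[0,0,0],[0,0,0],[0,0,0],[0,0,0],[0,0,0],[0,0,0],[0,0,0],[0,0,0],[0,0,0],[0,0,0],[0,0,0]], "dp": [[0,0,0.2],[0,0,0.6],[0,0,1.2],[0,0,1.8],[0,0,2.3],[0,0,2.7],[0,0,2.95],[0,0,3.1],[0,0,3.2],[0,0,3.26],[0,0,3.29],[0,0,3.29]], "grip": [-1,-1,-1,-1,-1,-1,-1,-1,-1,-1,-1,-1]}}

```text
time_s: 19.58
position: [491.4, -407.6, 209.8]
tool_rot: [0.001, 0.707, 0.707, 0.0]
contact_force: [-0.4, -0.3, -1.4]
finger_gap: 61.6
grasp_force: 20.0
```

>>> {"api": "move_arm", "payload": {"rot": [[0,0,0],[0,0,0],[0,0,0],[0,0,0],[0,0,0],[0,0,0],[0,0,0]], "dp": [[0,0,0],[0,0,0],[0,0,0],[0,0,0],[0,0,0],[0,0,0],[0,0,0]], "grip": [-1,0.3,0.4,0.6,0.8,0.8,0.8]}}

```text
time_s: 20.17
position: [491.2, -407.6, 209.4]
tool_rot: [0.0, 0.707, 0.707, 0.0]
contact_force: [-0.2, 1.0, 0.1]
finger_gap: 84.1
grasp_force: 0.0
```

>>> {"api": "move_arm", "payload": {"rot": [[0,0,0],[0,0,0],[0,0,0],[0,0,0],[0,0,0],[0,0,0],[0,0,0],[0,0,0]], "dp": [[0,0,-0.2],[0,0,-0.6],[0,0,-1.2],[0,0,-1.9],[0,0,-2.6],[0.2,0,-3.1],[0.6,-0.1,-3.4],[1.2,-0.2,-3.5]], "grip": [0.8,0.8,1,1,1,1,1,1]}}

```text
time_s: 20.83
position: [483.5, -360.5, 353.6]
tool_rot: [0.003, 0.708, 0.706, 0.0]
contact_force: [0.3, -0.3, 0.4]
finger_gap: 94.9
grasp_force: 0.0
```

```bash
python3 - <<'E'
from fit import *
go(419.5,194,330)
im=get_image("scene");P=cloud(im);circ(P,(492,-407),31,22,55,"large"); 
E
```

```text
t 20.83 pos [ 483.5 -360.5  353.6] xang 89.9 tilt [ 0.005 -0.005] dp [13.86 -1.63  0.51] gap 94.91765715511335
large fit [ 492.4 -408.9] n 123 rms 3.0
```

>>> {"api": "move_arm", "payload": {"rot": [[0,0,0],[0,0,0],[0,0,0],[0,0,0],[0,0,0],[0,0,0],[0,0,0],[0,0,0],[0,0,0],[0,0,0],[0,0,0],[0,0,0],[0,0,0],[0,0,0],[0,0,0],[0,0,0],[0,0,0],[0,0,0],[0,0,0],[0,0,0]], "dp": [[0.4,0,0],[1.1,-0.1,0],[1.9,-0.2,0],[2.8,-0.3,0],[3.7,-0.4,0],[4.6,-0.5,0],[5.5,-0.6,0],[6.4,-0.7,0.1],[7.3,-0.8,0.2],[8.2,-0.9,0.3],[9.1,-1,0.3],[10,-1.1,0.4],[10.9,-1.2,0.4],[11.8,-1.3,0.4],[12.6,-1.4,0.48],[13.2,-1.5,0.48],[13.7,-1.6,0.48],[13.84,-1.6,0.48],[13.84,-1.6,0.48],[13.84,-1.6,0.48]], "grip": [1,1,1,1,1,1,1,1,1,1,1,1,1,1,1,1,1,1,1,1]}}

```text
time_s: 22.55
position: [419.1, 194.0, 329.6]
tool_rot: [0.0, 0.707, 0.707, -0.0]
contact_force: [-0.5, 0.1, -0.1]
finger_gap: 95.0
grasp_force: 0.0
```

```bash
python3 - <<'E'
from fit import *
im=get_image("wrist");P=cloud(im);cv2.imwrite("pics/w5.png",im["pixels"])
circ(P,(419.5,194),23,12,38,"small")
go(419.5,194,196)
E
```

```text
small fit [421.3 194.6] n 230 rms 0.3
t 22.6 pos [419.2 193.6 329.6] xang 89.97 tilt [-0.    -0.001] dp [0.01 0.01 3.34] gap 94.62144159632311
```

View pics/w5.png

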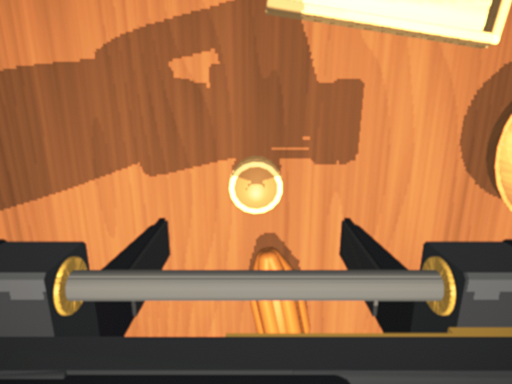

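>>> {"api": "move_arm", "payload": {"rot": [[0,0,0],[0,0,0],[0,0,0],[0,0,0],[0,0,0],[0,0,0],[0,0,0],[0,0,0],[0,0,0],[0,0,0],[0,0,0],[0,0,0],[0,0,0],[0,0,0],[0,0,0],[0,0,0],[0,0,0],[0,0,0]], "dp": [[0,0.04,0.4],[0,0.04,1],[0,0.04,1.7],[0,0.04,2.3],[0,0.04,2.8],[0,0.04,3.1],[0,0.04,3.25],[0,0.04,3.32],[0,0.04,3.32],[0,0.04,3.32],[0,0.04,3.32],[0,0.04,3.32],[0,0.04,3.32],[0,0.04,3.32],[0,0.04,3.32],[0,0.04,3.32],[0,0.04,3.32],[0,0.04,3.32]], "grip": [1,1,1,1,1,1,1,1,1,0,-0.2,-0.4,-0.6,-1,-1,-1,-1,-1], "force": 15}}

```text
time_s: 24.1
position: [420.7, 194.2, 197.0]
tool_rot: [-0.0, 0.707, 0.707, -0.0]
contact_force: [-0.6, 0.1, 1.6]
finger_gap: 45.3
grasp_force: 15.0
```

>>> {"api": "move_arm", "payload": {"rot": [[0,0,0],[0,0,0],[0,0,0],[0,0,0],[0,0,0],[0,0,0],[0,0,0],[0,0,0],[0,0,0],[0,0,0],[0,0,0],[0,0,0],[0,0,0],[0,0,0],[0,0,0],[0,0,0],[0,0,0],[0,0,0],[0,0,0],[0,0,0]], "dp": [[0,0,-0.2],[0,0,-0.6],[0,0,-1.2],[0,0,-1.9],[0,0,-2.6],[-0.1,0,-3.1],[-0.4,0.1,-3.5],[-0.9,0.2,-3.7],[-1.6,0.4,-3.7],[-2.4,0.6,-3.7],[-3.2,0.8,-3.7],[-4,1,-3.7],[-4.8,1.2,-3.7],[-5.6,1.4,-3.7],[-6.4,1.7,-3.7],[-7.2,2,-3.7],[-8,2.2,-3.7],[-8.7,2.4,-3.7],[-9.2,2.5,-3.7],[-9.4,2.5,-3.7]], "grip": [-1,-1,-1,-1,-1,-1,-1,-1,-1,-1,-1,-1,-1,-1,-1,-1,-1,-1,-1,-1]}}

```text
time_s: 25.77
position: [521.0, -184.3, 345.4]
tool_rot: [0.0, 0.708, 0.706, -0.0]
contact_force: [0.3, -1.1, -1.3]
finger_gap: 45.5
grasp_force: 15.0
```

```bash
python3 - <<'E'
from fit import *
go(581.9,-402.1,205); print(get_obs()["grasp_force"])
E
```

```text
t 25.77 pos [ 521.  -184.3  345.4] xang 89.85 tilt [ 0.    -0.001] dp [-5.44  1.53  3.51] gap 45.53561183942483
14.999989003990777
```

>>> {"api": "move_arm", "payload": {"rot": [[0,0,0],[0,0,0],[0,0,0],[0,0,0],[0,0,0],[0,0,0],[0,0,0],[0,0,0],[0,0,0],[0,0,0],[0,0,0],[0,0,0],[0,0,0],[0,0,0],[0,0,0],[0,0,0],[0,0,0],[0,0,0],[0,0,0],[0,0,0]], "dp": [[-0.4,0.1,0],[-1,0.3,0],[-1.8,0.5,0],[-2.6,0.7,0],[-3.4,0.9,0],[-4.2,1.2,0],[-4.9,1.4,0],[-5.4,1.53,0],[-5.5,1.53,0.3],[-5.5,1.53,0.8],[-5.5,1.53,1.4],[-5.5,1.53,2],[-5.5,1.53,2.5],[-5.5,1.53,2.9],[-5.5,1.53,3.15],[-5.5,1.53,3.3],[-5.5,1.53,3.4],[-5.5,1.53,3.47],[-5.5,1.53,3.5],[-5.5,1.53,3.5]], "grip": [-1,-1,-1,-1,-1,-1,-1,-1,-1,-1,-1,-1,-1,-1,-1,-1,-1,-1,-1,-1]}}

```text
time_s: 27.43
position: [582.2, -402.1, 205.9]
tool_rot: [0.001, 0.707, 0.707, 0.0]
contact_force: [-0.6, -0.1, -0.6]
finger_gap: 45.3
grasp_force: 15.0
```

>>> {"api": "move_arm", "payload": {"rot": [[0,0,0],[0,0,0],[0,0,0],[0,0,0],[0,0,0],[0,0,0],[0,0,0]], "dp": [[0,0,0],[0,0,0],[0,0,0],[0,0,0],[0,0,0],[0,0,0],[0,0,0]], "grip": [-1,0,0.1,0.2,0.3,0.3,0.3]}}

```text
time_s: 28.02
position: [581.9, -401.9, 205.1]
tool_rot: [0.0, 0.707, 0.707, 0.0]
contact_force: [0.3, -0.2, -0.1]
finger_gap: 61.4
grasp_force: 0.0
```

>>> {"api": "move_arm", "payload": {"rot": [[0,0,0],[0,0,0],[0,0,0],[0,0,0],[0,0,0],[0,0,0],[0,0,0],[0,0,0],[0,0,0]], "dp": [[0,0,-0.2],[0,0,-0.6],[0,0,-1.2],[0,0,-1.9],[0,0,-2.6],[0.2,-0.1,-3.1],[0.6,-0.2,-3.4],[1.2,-0.4,-3.5],[2,-0.6,-3.5]], "grip": [0.3,0.3,0.3,0.5,1,1,1,1,1]}}

```text
time_s: 28.77
position: [558.0, -322.5, 349.7]
tool_rot: [0.003, 0.708, 0.706, 0.0]
contact_force: [0.1, 0.9, 0.8]
finger_gap: 93.5
grasp_force: 0.0
```

```bash
python3 - <<'E'
from fit import *
im=get_image("scene");P=cloud(im);circ(P,(582,-402),23,22,45,"small");circ(P,(492,-407),31,22,55,"large")
im=get_image("top");P=cloud(im);circ(P,(582,-402),23,22,45,"small");rect(P,(440,64),95,22,70,"pod");rect(P,(440,64),95,30,70,"pod")
go(447,65,330)
E
```

```text
small fit [ 582.3 -402.6] n 67 rms 3.3
large fit [ 492.4 -408.7] n 120 rms 2.9
small few 0
pod rect [441.2  64.2] [ 53.7 133. ] 11.6 935
pod rect [440.3  67.3] [ 51.4 124. ] 12.2 770
t 28.87 pos [ 557.3 -318.7  347.1] xang 90.14 tilt [0.001 0.   ] dp [ 9.6  -2.73  0.43] gap 94.62358565357748
```

>>> {"api": "move_arm", "payload": {"rot": [[0,0,0],[0,0,-0.3],[0,0,-0.6],[0,0,-0.9],[0,0,-1.2],[0,0,-1.5],[0,0,-1.8],[0,0,-2.1],[0,0,-2.34],[0,0,-2.34],[0,0,-2.34],[0,0,-2.34],[0,0,-2.34],[0,0,-2.34],[0,0,-2.34],[0,0,-2.34],[0,0,-2.34]], "dp": [[0.4,-0.1,0],[1,-0.3,0],[1.8,-0.5,0],[2.6,-0.7,0],[3.4,-1,0],[4.2,-1.2,0],[5,-1.5,0],[5.8,-1.7,0],[6.6,-1.9,0],[7.4,-2.2,0.2],[8.2,-2.4,0.3],[8.9,-2.6,0.38],[9.4,-2.75,0.38],[9.65,-2.84,0.38],[9.65,-2.84,0.38],[9.65,-2.84,0.38],[9.65,-2.84,0.38]], "grip": [1,1,1,1,1,1,1,1,1,1,1,1,1,1,1,1,1]}}

```text
time_s: 30.28
position: [444.9, 63.4, 330.5]
tool_rot: [0.001, 0.632, 0.775, 0.0]
contact_force: [1.4, 0.2, 0.2]
finger_gap: 95.5
grasp_force: 0.0
```

```bash
python3 - <<'E'
from fit import *
im=get_image("wrist");P=cloud(im);cv2.imwrite("pics/w6.png",im["pixels"])
rect(P,(444,64),95,15,70,"pod")
go(444.5,64,196)
E
```

```text
pod rect [445.2  64.5] [ 53.8 135.1] 11.6 7020
t 30.33 pos [444.9  63.2 330.3] xang 101.61 tilt [ 0.001 -0.   ] dp [ 0.02 -0.01  3.36] gap 94.98580828075252
```

View pics/w6.png

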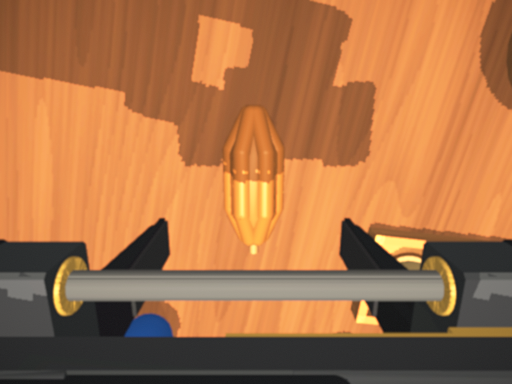

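>>> {"api": "move_arm", "payload": {"rot": [[0,0,0],[0,0,0],[0,0,0],[0,0,0],[0,0,0],[0,0,0],[0,0,0],[0,0,0],[0,0,0],[0,0,0],[0,0,0],[0,0,0],[0,0,0],[0,0,0],[0,0,0],[0,0,0],[0,0,0]], "dp": [[0,0,0.4],[0,0,1],[0,0,1.7],[0,0,2.3],[0,0,2.8],[0,0,3.1],[0,0,3.28],[0,0,3.35],[0,0,3.35],[0,0,3.35],[0,0,3.35],[0,0,3.35],[0,0,3.35],[0,0,3.35],[0,0,3.35],[0,0,3.35],[0,0,3.35]], "grip": [1,1,1,1,1,1,1,1,1,0,-0.2,-0.4,-1,-1,-1,-1,-1], "force": 25}}

```text
time_s: 31.75
position: [444.4, 64.2, 196.0]
tool_rot: [0.0, 0.631, 0.776, 0.0]
contact_force: [-0.0, 0.7, 0.2]
finger_gap: 53.1
grasp_force: 25.0
```

>>> {"api": "move_arm", "payload": {"rot": [[0,0,0],[0,0,0],[0,0,0],[0,0,-0.4],[0,0,-1.2],[0,0,-2.2],[0,0,-3.2],[0,0,-4.2],[0,0,-5.2],[0,0,-6.2],[0,0,-7.2],[0,0,-8.2],[0,0,-9.2],[0,0,-10.2],[0,0,-11.2],[0,0,-12.2],[0,0,-13.1],[0,0,-13.7],[0,0,-14.04],[0,0,-14.04]], "dp": [[0,0,-0.2],[0,0,-0.6],[0,0,-1.2],[0,0,-1.8],[0.1,0,-2.3],[0.4,0.2,-2.6],[0.9,0.45,-2.7],[1.5,0.75,-2.7],[2.1,1.05,-2.7],[2.7,1.35,-2.7],[3.3,1.65,-2.7],[3.9,1.95,-2.7],[4.5,2.25,-2.7],[5.1,2.55,-2.7],[5.7,2.85,-2.7],[6.3,3.15,-2.7],[6.9,3.45,-2.7],[7.3,3.65,-2.7],[7.52,3.75,-2.7],[7.52,3.75,-2.7]], "grip": [-1,-1,-1,-1,-1,-1,-1,-1,-1,-1,-1,-1,-1,-1,-1,-1,-1,-1,-1,-1]}}

```text
time_s: 33.42
position: [530.1, 390.5, 303.4]
tool_rot: [-0.0, 0.07, 0.998, -0.0]
contact_force: [0.0, -0.5, -3.5]
finger_gap: 53.2
grasp_force: 25.0
```

>>> {"api": "move_arm", "payload": {"rot": [[0,0,0],[0,0,0]], "dp": [[0,0,0],[0,0,0]], "grip": [-1,-1]}}

```text
time_s: 33.58
position: [530.0, 388.2, 303.3]
tool_rot: [-0.001, 0.071, 0.997, -0.001]
contact_force: [-0.7, 1.3, -3.1]
finger_gap: 53.2
grasp_force: 25.0
```

```bash
python3 - <<'E'
from fit import *
go(531,389,204.5); print(get_obs()["grasp_force"])
im=get_image("scene"); cv2.imwrite("pics/s7.png",cv2.resize(im["pixels"][180:340,200:420],None,fx=2.5,fy=2.5))
E
```

```text
t 33.58 pos [530.  388.2 303.3] xang 171.82 tilt [-0.001 -0.001] dp [-0.02  0.03  2.47] gap 53.16741246102524
24.99947726726532
```

View pics/s7.png

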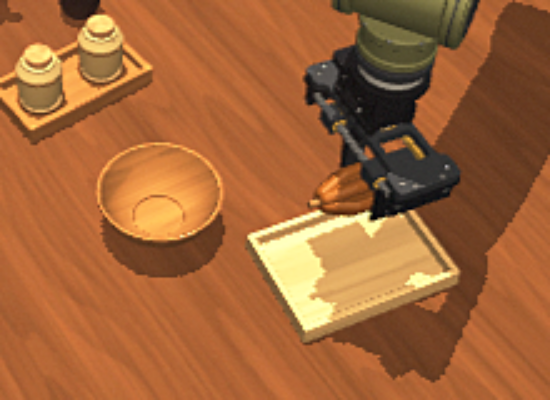

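The pod is held level over the trough at about (345,190) in the crop and parallel to its length. Both jars stand in the rack at (40,80) and (100,50). Now lowering.

>>> {"api": "move_arm", "payload": {"rot": [[0,0,0],[0,0,0],[0,0,0],[0,0,0],[0,0,0],[0,0,0],[0,0,0],[0,0,0],[0,0,0],[0,0,0],[0,0,0]], "dp": [[0,0,0.2],[0,0,0.5],[0,0,0.9],[0,0,1.4],[0,0,1.8],[0,0,2.1],[0,0,2.3],[0,0,2.4],[0,0,2.46],[0,0,2.48],[0,0,2.48]], "grip": [-1,-1,-1,-1,-1,-1,-1,-1,-1,-1,-1]}}

```text
time_s: 34.55
position: [530.7, 389.3, 205.4]
tool_rot: [0.001, 0.071, 0.997, 0.0]
contact_force: [-0.6, -0.0, -2.6]
finger_gap: 53.2
grasp_force: 25.0
```

>>> {"api": "move_arm", "payload": {"rot": [[0,0,0],[0,0,0],[0,0,0],[0,0,0],[0,0,0],[0,0,0],[0,0,0]], "dp": [[0,0,0],[0,0,0],[0,0,0],[0,0,0],[0,0,0],[0,0,0],[0,0,0]], "grip": [-1,0.15,0.3,0.5,0.6,0.6,0.6]}}

```text
time_s: 35.13
position: [530.4, 389.2, 205.0]
tool_rot: [0.0, 0.071, 0.997, 0.0]
contact_force: [0.4, -0.0, 0.6]
finger_gap: 75.6
grasp_force: 0.0
```

>>> {"api": "move_arm", "payload": {"rot": [[0,0,0],[0,0,0],[0,0,0],[0,0,0],[0,0,0],[0,0,0],[0,0,0],[0,0,0],[0,0,0],[0,0,0],[0,0,0],[0,0,0]], "dp": [[0,0,-0.2],[0,0,-0.6],[0,0,-1.2],[0,0,-1.9],[0,0,-2.6],[0.2,0,-3.1],[0.6,0,-3.5],[1.2,0,-3.8],[2,0,-4],[2.8,0,-4],[3.2,0,-4],[3.2,0,-4]], "grip": [0.6,0.6,0.6,0.6,0.6,0.6,0.6,0.6,0.6,0.6,0.6,0.6]}}

```text
time_s: 36.13
position: [401.0, 407.6, 365.2]
tool_rot: [-0.0, 0.069, 0.998, 0.0]
contact_force: [0.6, 0.4, -0.5]
finger_gap: 75.9
grasp_force: 0.0
```

```bash
python3 - <<'E'
from fit import *
im=get_image("scene");P=cloud(im);rect(P,(531,389),75,32,90,"pod"); b=[im["pixels"][100:340,150:420]]
circ(P,(617,-7),28,30,60,"old");circ(P,(706,1),28,30,60,"new");circ(P,(582,-402),23,22,45,"small");circ(P,(492,-407),31,22,55,"large")
im=get_image("top");P=cloud(im);rect(P,(531,389),75,32,90,"pod top")
cv2.imwrite("pics/s8.png",cv2.resize(b[0],None,fx=2.5,fy=2.5)); print(get_obs()["position"],get_obs()["time_s"])
cv2.imwrite("pics/t8.png",cv2.resize(im["pixels"][90:300,50:450],None,fx=2,fy=2,interpolation=cv2.INTER_CUBIC))
E
```

```text
pod rect [533.8 393.6] [ 50.9 131.8] 73.7 662
old fit [617.5  -9. ] n 123 rms 2.0
new fit [707.6  -1.7] n 130 rms 1.7
small fit [ 583.7 -403.1] n 64 rms 2.8
large fit [ 492.4 -409.2] n 131 rms 3.1
pod top rect [527.  387.6] [ 55.2 134.2] 82.1 921
[403.42889036 407.24548042 364.90493052] 36.2333
```

View pics/s8.png

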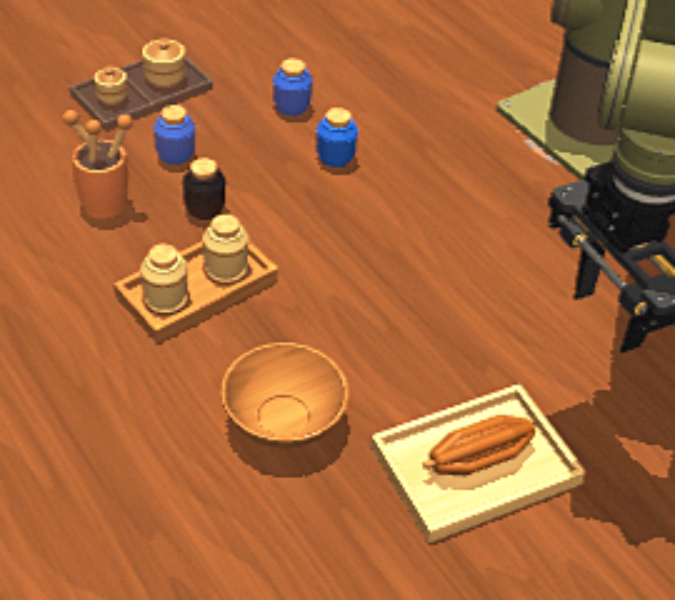

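View pics/t8.png

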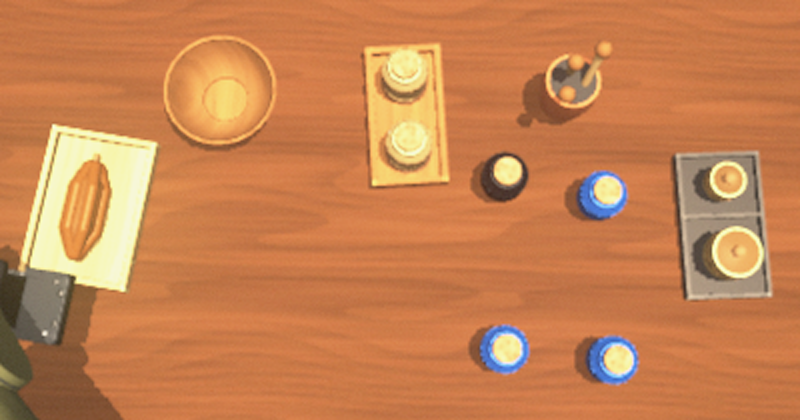

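The final pictures show every item in place: pod lengthwise in the trough at (83,210), jars on the marks at (408,145) and (405,72), and pots in their bays at (736,252) and (729,180). The beaker and bowl have not moved.

```bash
python3 -c "
from station import *
print(job_done())"
```

```text
the job is handed in; nothing more can be done
None
```

The job is handed in: older jar on the front mark, then the new jar on the rear mark, both pots in their slate bays, the pod lengthwise in the trough, and the beaker and bowl left where they were, after about 36 s of the 136 s allowed.

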